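Seat a tube block in the corner of a dry-block heater

ROBOT

A 6-joint arm with a two-finger parallel gripper is mounted at the origin on a cart in front of the work surface, level with it; the furniture and walls round the work are solid. World frame = base frame: x ahead of the robot, y to its left, z up, the work surface at z = 0. Lengths are in mm, angles in degrees, forces in N, time in s.
With the tool pointing down it reaches from about 350 to 850 mm from the base axis. Payload 8.1 kg.
Tool frame: the origin (TCP) lies midway between the tips of the shut fingers; the grasp point (between the pads) lies 19 mm behind it; z points along the fingers, y is the line along which they close (so a half turn about z gives the same grasp; the last joint's range is limited). The gripper opens to 85 mm and grips with 20 to 120 N. Pads are 22 mm wide; open, the fingers measure 114 mm over their backs; the gripper's body (76 mm by 85 mm) begins 54 mm behind the grasp point. The pads swing forward as they close: fully open they stand 13 mm farther back than shut.
Start: joints at [-73.763, 7.471, 85.268, -0, 87.261, -4.893], TCP at [216.318, -559.653, 231.292] pointing down, gripper open.
Joint ranges: [-169.43, 169.43], [-51.17, 129.36], [1.28, 143.12], [-76.62, 256.62], [0, 156.53], [-152.29, 152.29]. Speed limits (degrees/s): [136.94, 136.94, 159.86, 180, 180, 180].

INTERFACE

Orientations are given as [roll, pitch, yaw] about the fixed x, y, z axes, in that order (R = Rz(yaw) Ry(pitch) Rx(roll)).
In Python, from bench import r gives the robot as it stands.
- The arm moves only by the shell command python3 steer.py 'ROWS' [FORCE]. ROWS is rows parted by semicolons, their numbers by spaces, 1 to 8 of them, each of 7 numbers: a rotation vector rx, ry, rz in degrees, then dx, dy, dz in mm, then the finger opening in mm; each row is the pose to reach, as a shift and turn from the pose commanded when the command began, along the tool's axes at that moment; what a row does not reach only later rows make up. A row lasts 1/8 s, in which the tool goes at most 62.5 mm and 10.7 degrees, less where a joint would pass 70% of its speed; a pose out of reach is approached as far as the arm can. The fingers move at their own pace and stop on an object; FORCE is the grip in N (left out, the last holds). Time passes only in rows, so rows that do not move let the fingers close. It prints the time, the measured TCP pose, the force, the opening and the grip force at its end.
- r.sense(): the state, without advancing time (a new reading comes with each control period).
- r.snapshot(name): name is "scene" or "top"; returns a dict with "pixels" (480x640x3 uint8, blue, green, red), "fx", "fy", "cx", "cy" (pixels), "pose" (4x4, takes a point from camera to world coordinates). Camera axes: x right, y up, looking along -z (the intrinsics and any distortion apply to the point x, -y, -z); pixel columns grow to the right and rows downward; lengths in mm; the calibration is good to about 2 mm. A picture is of the moment at which its call begins. There is no depth.
- r.hand_in(): hands the job in; it is judged then, once.
The state is a dict: "time": time; "joint_pos": joint angles; "qd": joint speeds; "joint_efforts": joint torques, N m; "tool_pos": TCP position; "tcp_rot": TCP orientation; "ft_force": force on the tool from outside, world axes, zero at the start; "wrist_torque": the same for the moment, N m; "finger_gap": finger opening in mm; "grip_force": force on a finger pad.
Only numpy, scipy, OpenCV 4.12 (cv2) and the standard library are available. Lean on these libraries where they do the work, as an engineer would, in place of code of your own. Each camera call takes 0.05 s, during which the arm holds its last target. There are 200 camera calls.

TASK

Change over the dry-block heater: lift off its cover and lean it against the stack of slide boxes, standing on one edge on the worktop with its grip side outwards, so that it rests there by itself. Then set the aluminium tube block on the heater's hot plate and push it square into the corner, firmly against both the rear stop (its sprung probe pushed in) and the left stop. Finish holding it pressed there, still in your grip, so that I can wind in the clamp screws; leave the other things on the bench where they stand.

Things in the scene. Friction and masses are not known exactly. Their poses are not given: they have to be found in the camera images.
- heater: dry-block heater, white, 205 mm deep (x) by 142 wide (y), fixed; control panel faces its -x. Origin under its centre on the worktop; x to its rear, y to its left. Flat hot plate at z = 66 mm, x -57 to 93, y -69 to 69. Two clamp screws stand on it, wound back, post tops at z = 82: front one at y = 10 with tip at x = -32, right one at x = 30 with tip at y = -48
- rear_stop: rear stop: fixed aluminium bar on the hot plate, 12 x 118 x 16 mm high, along the heater's y; its front face, against which a long side of the block goes, is at x = 55 mm of the heater's frame (6 mm in front of its origin). Origin under its centre on the plate
- left_stop: left stop: fixed aluminium bar on the hot plate, 62 x 12 x 16 mm high, along the heater's x; its inner face, against which an end of the block goes, is at y = 50 mm of the heater's frame (6 mm to the right of its origin). Origin under its centre on the plate
- corner (a point): the point on the hot plate where the planes of the two stop faces meet: x = 55, y = 50, z = 66 mm in the heater's frame; axes as the heater's. The seated block has its centre 25 mm in front (-x) and 40 mm to the right (-y) of it, its x axis along the heater's x, either way round
- probe (a joint): sprung temperature probe, a steel pin 8 mm in diameter in the middle of the block's place on the rear stop, 8 mm above the plate; 0 m = sticking out 4 mm in front of the stop face, 0.004 m = pushed in flush with it; about 2 N to start it and 3.6 N flush
- cover: loose flat cover of the heater, grey plate 150 x 120 x 8 mm, 0.15 kg, at first lying level on stops and clamp posts; in the middle of its top a black grip ridge 64 mm long (x), 12 mm wide (y), its top 37 mm above the cover's underside. Origin at the centre of the underside, x along the 150 mm, z up through the grip. Same either way round
- block: loose aluminium tube block, 50 (x) x 80 (y) x 55 (z) mm, about 0.5 kg, with eight blind tube wells from above; at first on the worktop at the left of the centrifuge. Origin at the centre of its underside, z up. The same either way round
- slide_stack: stack of four blue card boxes of microscope slides, two by two, fixed: 82 mm wide (y), 62 deep (x), 56 high. Origin on the worktop under the middle of the front lower box; the stack's front face is 15 mm in front of it (x = -15 mm), looks towards the robot and has free worktop before it for the cover
- beaker: small clear beaker, 52 mm across, 69 mm high, bystander; origin under its centre
- dropper_1: white dropper bottle with a blue tip, 36 mm across, 98 mm high, bystander; origin under its centre
- film_roll: white roll of film standing on end, 60 mm across, 50 mm high, bystander; origin under its centre
- tape_roll: roll of tape lying flat, 52 mm across, 19 mm high, bystander; origin under its centre
- timer: white bench timer, 58 x 66 x 66 mm, bystander; origin under its centre
- centrifuge: bench centrifuge, fixed, between the block and the heater: 329 mm deep (x), 237 wide, body 118 mm high; origin under its centre, x to its rear. Its open lid, as wide as the body, slants up and forward from the rear (x = 156 mm) to x = 30 mm at 331 mm above the worktop: carry things past in front of the lid or well above it

How it is judged:
By the outcome, as a careful person would: the job done as asked, in the order asked, and still so for the second after the job is handed in, while the arm keeps its last pose, push and grip.
It also fails if it takes over 72 s, if anything falls off the work surface, if the arm or the gripper's body presses on something with over 40 N, if the wrist force passes 120 N, or if a joint passes its speed limit or range.

## Working session

There is one attempt and no reset: what is moved stays moved. The work goes in short steps, Python scripts to look and compute and a shell command to move; the robot and the scene stay as the last step left them, time stands still between calls to the robot, and variables do not carry over. Pictures are saved under pics/ and viewed, at most 10 in all, crops included, and the job is handed in when it is done.

```bash
ls; mkdir -p pics; python3 - <<'E'
from bench import r
import cv2,numpy as np,pickle
d={}
for n in("scene","top"):
    s=r.snapshot(n); d[n]=s; cv2.imwrite(f"pics/{n}0.png",s["pixels"]); print(n,{k:(np.round(v,3).tolist() if k=="pose" else v) for k,v in s.items() if k!="pixels"})
pickle.dump(d,open("s0.pkl","wb"))
print(r.sense())
E
```

```text
bench.py
pics
steer.py
scene {'fx': 600.5459838442791, 'fy': 600.5459838442791, 'cx': 320.65381569710325, 'cy': 242.98712028145562, 'pose': [[0.599, 0.594, -0.538, -469.871], [-0.801, 0.44, -0.406, -807.464], [-0.004, 0.674, 0.739, 1405.597], [0.0, 0.0, 0.0, 1.0]]}
top {'fx': 566.3286265256424, 'fy': 566.3286265256424, 'cx': 311.94070726668065, 'cy': 247.49670520934453, 'pose': [[0.028, 0.998, -0.052, 420.147], [-1.0, 0.028, 0.005, -61.423], [0.007, 0.052, 0.999, 1375.77], [0.0, 0.0, 0.0, 1.0]]}
{'time': 0.1, 'joint_pos': array([-7.37626829e+01,  7.51310248e+00,  8.53231269e+01,  3.85487658e-04,
        8.72597500e+01, -4.89309355e+00]), 'qd': array([ 0.09112584, -0.10709606, -0.15445994,  0.06058596,  0.07518826,
        0.01389044]), 'joint_efforts': array([ 2.16536122e-03, -5.70951283e+01, -5.01940334e+01, -3.01623959e-05,
        8.17789376e-03,  2.78131967e-05]), 'tool_pos': array([ 216.18168119, -559.1806264 ,  230.3242744 ]), 'tcp_rot': array([-1.79904403e+02, -8.57034369e-03,  2.11303848e+01]), 'ft_force': array([-0.68585909, -0.1284338 , -1.40895709]), 'wrist_torque': array([-0.04671399, -0.02184498, -0.01326706]), 'grip_force': 0.0, 'finger_gap': 85.40943663032984}
```

View pics/scene0.png

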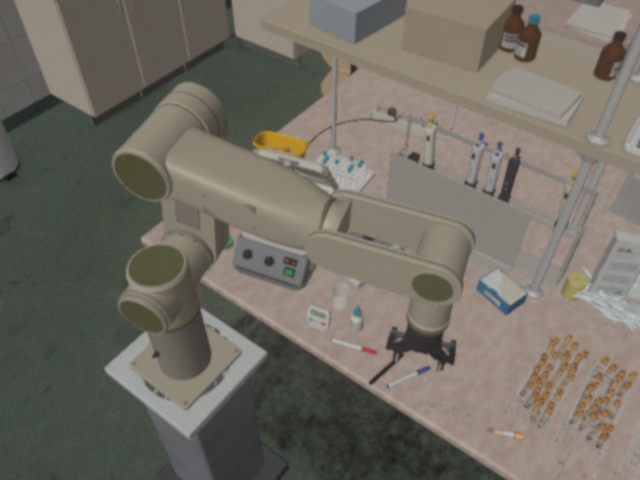

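View pics/top0.png

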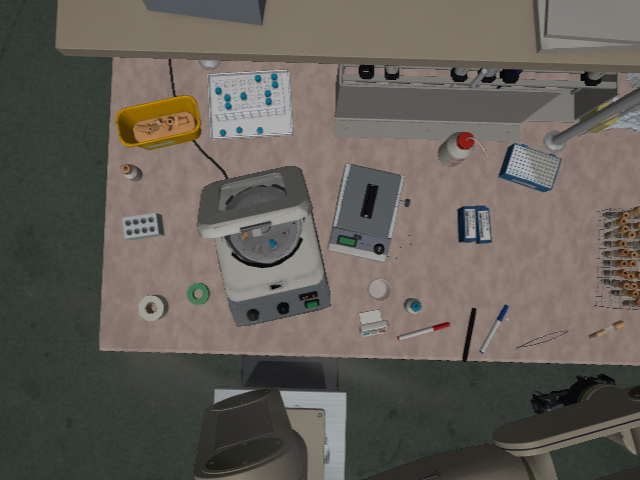

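The top view shows the heater with its grey cover and grip at about (369,205), the block at (142,226), the stack at (475,224), the centrifuge at (265,245), and the bystanders along the front. Next I'll enlarge the heater, the stack and the block.

```bash
python3 - <<'E'
import cv2,pickle,numpy as np
im=pickle.load(open("s0.pkl","rb"))["top"]["pixels"]
a=cv2.resize(im[150:280,320:510],None,fx=4,fy=4,interpolation=cv2.INTER_CUBIC)[:,:800]
b=cv2.resize(im[205:245,110:170],None,fx=4,fy=4,interpolation=cv2.INTER_CUBIC)
a=a[:, :760].copy(); a[0:160,520:760]=b
cv2.imwrite("pics/crop1.png",a)
E
```

```text
(no output)
```

View pics/crop1.png

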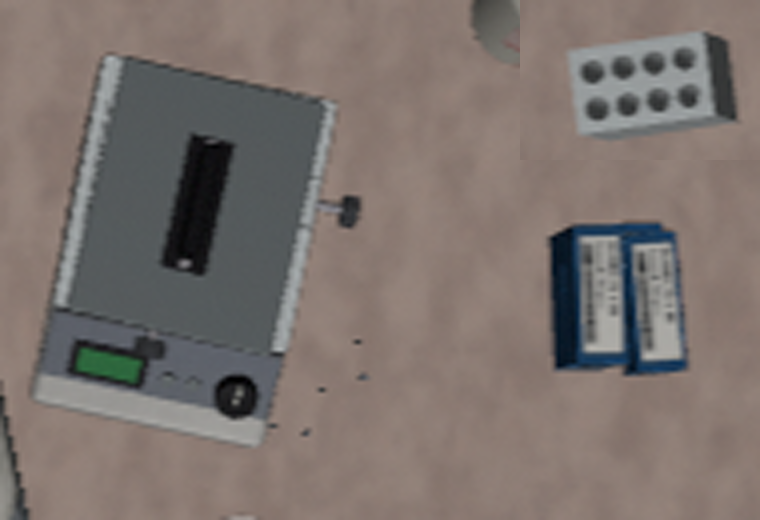

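The enlargement shows the cover's corners at roughly (347,164), (403,176), (389,238) and (335,226), its ridge centred on (369.5,201), and the long side of the stack running along world x. Next I'll measure with masks.

```bash
cat > h.py <<'E'
import numpy as np,cv2
def ray(s,uv,z):
    uv=np.atleast_2d(uv).astype(float); P=np.array(s["pose"])
    d=np.c_[(uv[:,0]-s["cx"])/s["fx"],-(uv[:,1]-s["cy"])/s["fy"],-np.ones(len(uv))]@P[:3,:3].T
    return P[:3,3]+d*((z-P[2,3])/d[:,2:])
def proj(s,p):
    P=np.array(s["pose"]); c=(np.atleast_2d(p)-P[:3,3])@P[:3,:3]
    return np.c_[s["cx"]+s["fx"]*c[:,0]/-c[:,2],s["cy"]-s["fy"]*c[:,1]/-c[:,2]]
def blob(s,mask,box,z):
    x0,y0,x1,y1=box; m=np.zeros(mask.shape,np.uint8); m[y0:y1,x0:x1]=mask[y0:y1,x0:x1]
    n,l,st,ce=cv2.connectedComponentsWithStats(m); k=1+st[1:,4].argmax(); m=(l==k).astype(np.uint8)
    c=max(cv2.findContours(m,0,1)[0],key=cv2.contourArea)[:,0]
    rc=cv2.minAreaRect(ray(s,c,z)[:,:2].astype(np.float32))
    return ray(s,ce[k],z)[0],rc,st[k,4]
E
python3 - <<'E'
import pickle,cv2,numpy as np
from h import *
s=pickle.load(open("s0.pkl","rb"))["top"]; im=s["pixels"]; hsv=cv2.cvtColor(im,cv2.COLOR_BGR2HSV)
for n,(u,v) in dict(cover=(355,190),ridge=(369,200),rail=(343,185),panel=(366,240),front=(350,250),blktop=(142,217),table=(420,250),blue=(463,240),blue2=(477,240),side=(292,0)).items(): print(n,hsv[v,u])
H,S,V=[hsv[...,i].astype(int) for i in range(3)]
gray=im.astype(int)
R,B=gray[...,2],gray[...,0]
def show(n,m,box,z):
    c,rc,a=blob(s,m.astype(np.uint8),box,z); print(n,c.round(1),np.round(rc[0],1),np.round(rc[1],1),round(rc[2],1),a)
nt=(R-B<8)
show("cover",nt&(V>60)&(V<125)&(S<60),(325,155,412,238),90)
show("ridge",(V<50),(350,170,390,225),119)
show("block",nt&(V>110),(115,205,170,245),55)
show("blockdark",nt,(115,205,170,245),55)
show("heater_all",nt,(325,155,412,275),66)
show("stack",(H>95)&(H<125)&(S>80)|((V>150)&(S<40)),(450,195,500,250),56)
show("beaker",nt,(365,275,395,303),0)
show("film",(V>140)&(S<40),(130,290,175,325),50)
E
```

```text
cover [99 20 91]
ridge [120  26  20]
rail [ 95  10 159]
panel [108  29 105]
front [ 24   8 152]
blktop [ 90   8 152]
table [ 10  43 141]
blue [103 197  35]
blue2 [105 186  63]
side [ 18  51 125]
cover [ 591.6 -190.7   90. ] [ 585.6 -190.7] [135.6 174.6] 79.5 3312
ridge [ 594.1 -192.   119. ] [ 593.7 -191.9] [24.1 75.5] 78.4 351
block [526.3 333.7  55. ] [526.6 334.6] [55.5 80.5] 9.8 618
blockdark [527.6 328.6  55. ] [527.6 328.6] [55.5 92.7] 9.8 928
heater_all [ 574.  -191.3   66. ] [ 571.7 -202. ] [164.4 208.2] 79.5 5376
stack [ 551.2 -441.1   56. ] [ 553.8 -445.1] [88.1 72.7] 4.2 654
beaker [ 412.7 -216.5    0. ] [ 412.6 -215.9] [1.7 6.9] 46.4 4
film [337.6 305.1  50. ] [337.5 304.6] [55.6 56. ] 1.6 393
```

```bash
python3 - <<'E'
import pickle,cv2,numpy as np
from h import *
s=pickle.load(open("s0.pkl","rb"))["top"]
c=lambda L:np.array(L,float)/4-.4+[320,150]
k=ray(s,c([(122,58),(325,100),(272,354),(68,308)]),90)[:,:2];print("cover",k.round(1),k.mean(0).round(1))
for i in range(4):
    d=k[(i+1)%4]-k[i];print(np.hypot(*d).round(1),np.degrees(np.arctan2(d[1],d[0])).round(1))
k=ray(s,c([(577,226),(676,232),(687,368),(575,366)]),56)[:,:2];print("stack",k.round(1),k.mean(0).round(1))
k=ray(s,c([(551,240),(557,366)]),0)[:,:2];print("stack front foot",k.round(1))
k=ray(s,c([(192,136),(235,145),(206,275),(162,265)]),119)[:,:2];print("ridge",k.round(1),k.mean(0).round(1))
print("knob",ray(s,c([(350,211)]),74)[0])
for n,p,z in(("centri rear-left top",(197,222),300),("lid front L",(198,235),331),("lid front R",(309,208),331),("body fl",(237,322),118),("body fr",(330,305),118),("beaker",(379,289),69),("dropper",(413,306),98),("timer",(373,322),66),("clamp? block ul",(124,218),55)):print(n,ray(s,p,z)[0].round())
E
```

```text
cover [[ 680.8 -150. ]
 [ 660.  -266.9]
 [ 513.4 -239.6]
 [ 536.3 -122.8]] [ 597.6 -194.8]
118.7 -100.1
149.2 169.5
119.0 78.9
147.1 -10.7
stack [[ 596.2 -421.8]
 [ 594.3 -480. ]
 [ 514.5 -487.4]
 [ 513.8 -421.8]] [ 554.7 -452.7]
stack front foot [[ 594.6 -421.3]
 [ 517.5 -426.1]]
ridge [[ 632.1 -188.3]
 [ 627.8 -212.4]
 [ 554.3 -197.9]
 [ 559.2 -173.2]] [ 593.4 -192.9]
knob [ 598.68740286 -285.22879034   74.        ]
centri rear-left top [518. 153. 300.]
lid front L [492. 144. 331.]
lid front R [548. -59. 331.]
body fl [316.  93. 118.]
body fr [ 359. -111.  118.]
beaker [ 397. -225.   69.]
dropper [ 361. -299.   98.]
timer [ 321. -213.   66.]
clamp? block ul [545. 373.  55.]
```

```bash
cat >> h.py <<'E'
from scipy.spatial.transform import Rotation as Ro
def need(p,R,q=None):
    """shift/turn in tool axes from measured pose to world pose p,R"""
    from bench import r
    q=q or r.sense(); R0=Ro.from_euler("xyz",q["tcp_rot"],degrees=True)
    d=R0.inv().apply(np.array(p)-q["tool_pos"]); w=(R0.inv()*R).as_rotvec(degrees=True)
    print("t",round(q["time"],2),"row:",*w.round(1),*d.round(1),"| ang",round(np.linalg.norm(w),1),"dist",round(np.linalg.norm(d),1))
def frame(xa,za):
    """R with tool z=za, tool x near xa"""
    z=np.array(za,float);z/=np.linalg.norm(z); x=np.array(xa,float); x-=z*(x@z); x/=np.linalg.norm(x)
    return Ro.from_matrix(np.c_[x,np.cross(z,x),z])
yaw=np.radians(-10.7); hx=np.array([np.cos(yaw),np.sin(yaw),0]); up=np.array([0,0,1.])
c20,s20=np.cos(np.radians(20)),np.sin(np.radians(20))
Rpick=frame(-hx,-up*c20+hx*s20)
cov=np.array([595,-193.5,98])+6.5*hx
E
python3 -c "
from h import *
zt=Rpick.apply([0,0,1]);need(cov-110*zt,Rpick)"
```

```text
t 0.1 row: -25.8 -7.5 -146.2 458.7 -220.9 29.4 | ang 148.7 dist 510.0
```

```bash
R='-25.8 -7.5 -146.2 458.7 -220.9 29.4 45'; python3 steer.py '-25.8 -7.5 -146.2 458.7 -220.9 29.4 45;-25.8 -7.5 -146.2 458.7 -220.9 29.4 45;-25.8 -7.5 -146.2 458.7 -220.9 29.4 45;-25.8 -7.5 -146.2 458.7 -220.9 29.4 45;-25.8 -7.5 -146.2 458.7 -220.9 29.4 45;-25.8 -7.5 -146.2 458.7 -220.9 29.4 45;-25.8 -7.5 -146.2 458.7 -220.9 29.4 45;-25.8 -7.5 -146.2 458.7 -220.9 29.4 45'; python3 -c "
from h import *
zt=Rpick.apply([0,0,1]);need(cov-110*zt,Rpick)"
```

```text
time: 1.1
tool_pos: [558.7, -193.6, 202.1]
tcp_rot: [172.6, 12.1, 105.7]
ft_force: [0.2, 0.2, -0.0]
finger_gap: 45.2
grip_force: 0.0
t 1.1 row: -10.9 -3.1 -61.3 4.1 7.1 0.8 | ang 62.4 dist 8.2
```

```bash
python3 steer.py '-10.9 -3.1 -61.3 4.1 7.1 0.8 45;-10.9 -3.1 -61.3 4.1 7.1 0.8 45;-10.9 -3.1 -61.3 4.1 7.1 0.8 45;-10.9 -3.1 -61.3 4.1 7.1 0.8 45;-10.9 -3.1 -61.3 4.1 7.1 0.8 45;-10.9 -3.1 -61.3 4.1 7.1 0.8 45;-10.9 -3.1 -61.3 4.1 7.1 0.8 45'; python3 -c "
from h import *
zt=Rpick.apply([0,0,1]);need(cov-110*zt,Rpick);need(cov,Rpick)"
```

```text
time: 1.98
tool_pos: [563.0, -190.0, 201.2]
tcp_rot: [179.9, 20.0, 168.8]
ft_force: [0.2, -0.4, 0.1]
finger_gap: 45.2
grip_force: 0.0
t 1.98 row: -0.1 -0.0 -0.5 -0.9 2.5 0.2 | ang 0.5 dist 2.7
t 1.98 row: -0.1 -0.0 -0.5 -1.0 2.7 110.2 | ang 0.5 dist 110.2
```

```bash
python3 steer.py '0 0 -.5 -1 2.7 40 45;0 0 -.5 -1 2.7 80 45;0 0 -.5 -1 2.7 100 45;0 0 -.5 -1 2.7 110 45;0 0 -.5 -1 2.7 110 45'; python3 - <<'E'
from bench import r
import cv2
s=r.snapshot("top"); a=cv2.resize(s["pixels"][140:290,300:500],None,fx=2.5,fy=2.5,interpolation=cv2.INTER_CUBIC)
t=r.snapshot("scene")["pixels"][150:400,280:560]
import numpy as np
cv2.imwrite("pics/grasp.png",np.hstack([a,cv2.resize(t,(375*280//250-120,375))]))
from h import *; need(cov,Rpick)
E
```

```text
time: 2.6
tool_pos: [601.8, -194.1, 98.2]
tcp_rot: [-179.9, 20.0, 169.3]
ft_force: [-0.2, -0.5, -0.6]
finger_gap: 45.2
grip_force: 0.0
t 2.7 row: -0.1 0.1 0.1 1.7 -0.3 1.4 | ang 0.2 dist 2.2
```

View pics/grasp.png

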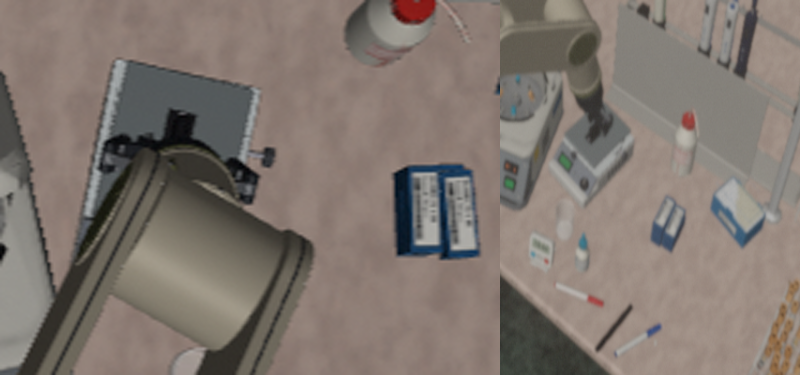

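The fingers straddle the ridge, seen at (180,125) in the crop, symmetrically. Closing on it now and lifting a little.

```bash
python3 steer.py '0 0 0 0 0 0 30;0 0 0 0 0 0 5;0 0 0 0 0 0 5;0 0 0 0 0 0 5;0 0 0 0 0 0 5;0 0 0 0 0 0 5' 60
```

```text
time: 3.45
tool_pos: [602.5, -194.7, 99.9]
tcp_rot: [-179.9, 20.1, 169.4]
ft_force: [-2.3, 0.4, 6.5]
finger_gap: 10.6
grip_force: 60.5
```

```bash
python3 steer.py '0 0 0 -3.4 0 -9.4 5;0 0 0 -20 0 -55 5;0 0 0 -41 0 -113 5;0 0 0 -41 0 -113 5;0 0 0 -41 0 -113 5;0 0 0 -41 0 -113 5'
python3 - <<'E'
from bench import r
import cv2,numpy as np,pickle
s=r.snapshot("top");t=r.snapshot("scene");pickle.dump((s,t),open("s1.pkl","wb"))
a=cv2.resize(s["pixels"][130:290,310:500],None,fx=2.5,fy=2.5)
b=cv2.resize(t["pixels"][150:310,300:420],None,fx=2.5,fy=2.5)
cv2.imwrite("pics/lift.png",np.hstack([a,b]))
E
```

```text
time: 4.2
tool_pos: [600.5, -193.5, 216.2]
tcp_rot: [-179.9, 19.8, 169.4]
ft_force: [-0.1, -0.4, -1.3]
finger_gap: 11.0
grip_force: 59.3
```

View pics/lift.png

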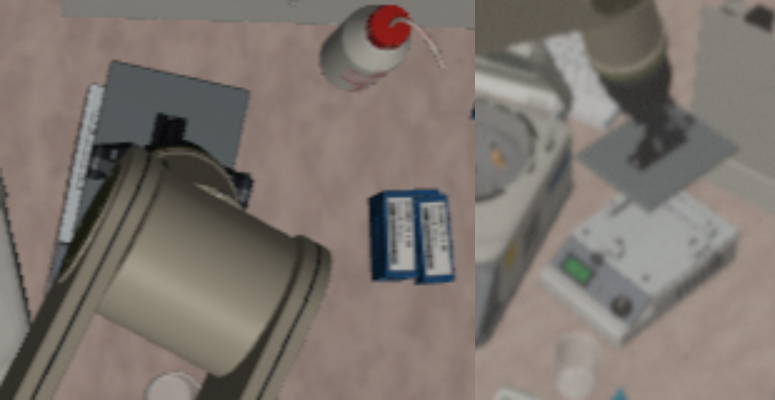

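The picture shows the cover held level above the heater, with the hot plate bare. Next I'll turn the cover upright over clear space.

```bash
cat >> h.py <<'E'
tt=np.radians(13); o=np.array([0,1.,0])
Z=o*np.cos(tt)+up*np.sin(tt); e=up*np.cos(tt)-o*np.sin(tt)
Rfin=frame(e*c20-Z*s20,-Z*c20-e*s20)
def fin(face=-422,lift=0,back=0,h=16.5): # TCP for the leaning cover
    foot=np.array([555,face+56*np.tan(tt)+back,lift]); return foot+75*e+h*Z-6.5*e
E
python3 -c "
from h import *
need([540,-300,230],Rfin)"
```

```text
t 4.3 row: 33.9 54.9 -101.0 33.2 -115.8 -26.2 | ang 119.9 dist 123.3
```

```bash
cat >> h.py <<'E'
def wr(J1,phi,R):
    M=(Ro.from_euler("z",J1,degrees=True)*Ro.from_euler("y",phi,degrees=True)).inv()*R
    out=[]
    a=M.as_euler("ZYZ",degrees=True)
    for s in (1,-1):
        b=np.array([a[0],a[1],a[2]-90]) if s==1 else np.array([a[0]+180,-a[1],a[2]+90])
        out.append(((b+180)%360-180).round())
    return out
E
python3 - <<'E'
from h import *
from bench import r
q=r.sense(); J=q["joint_pos"]; print(J.round(1))
R=Ro.from_euler("xyz",q["tcp_rot"],degrees=True); print(wr(J[0],J[1]+J[2],R))
z=R.apply([0,0,1]);p=q["tool_pos"];n=np.array([-np.sin(np.radians(J[0])),np.cos(np.radians(J[0])),0]);print("L",p@n/(z@n))
L=p@n/(z@n)
for nm,RR in(("fin",Rfin),("alt",Rfin*Ro.from_euler("z",180,degrees=True))):
    w=fin()-L*RR.apply([0,0,1]); J1=np.degrees(np.arctan2(w[1],w[0]));print(nm,w.round(),J1.round(1))
    for phi in(90,110,130):print(phi,wr(J1,phi,RR))
E
```

```text
[ -25.4   -5.6  102.4    5.4   64.2 -106.3]
[array([   5.,   64., -106.]), array([-175.,  -64.,   74.])]
L 965.2266001451814
fin [555. 401. 596.] 35.9
90 [array([ -51.,  119., -159.]), array([ 129., -119.,   21.])]
110 [array([ -45.,  106., -142.]), array([ 135., -106.,   38.])]
130 [array([ -43.,   92., -128.]), array([137., -92.,  52.])]
alt [555. 401. 596.] 35.9
90 [array([-51., 119.,  21.]), array([ 129., -119., -159.])]
110 [array([-45., 106.,  38.]), array([ 135., -106., -142.])]
130 [array([-43.,  92.,  52.]), array([ 137.,  -92., -128.])]
```

```bash
python3 - <<'E'
from h import *
from bench import r
q=r.sense(); J=q["joint_pos"]
R=Ro.from_euler("xyz",q["tcp_rot"],degrees=True)
z=R.apply([0,0,1]);p=q["tool_pos"];n=np.array([-np.sin(np.radians(J[0])),np.cos(np.radians(J[0])),0])
L=(p@n-51.15)/(z@n);print("L",L)
for nm,RR in(("fin",Rfin),("alt",Rfin*Ro.from_euler("z",180,degrees=True))):
    w=fin()-L*RR.apply([0,0,1]); J1=np.degrees(np.arctan2(w[1],w[0])-np.arcsin(51.15/np.hypot(w[0],w[1])));print(nm,w.round(),J1.round(1))
    for phi in(90,110,130):print(phi,wr(J1,phi,RR))
E
```

```text
L 365.38635410170536
fin [ 555. -102.  269.] -15.6
90 [array([-56.,  77., 171.]), array([124., -77.,  -9.])]
110 [array([ -62.,   67., -171.]), array([118., -67.,   9.])]
130 [array([ -71.,   58., -150.]), array([109., -58.,  30.])]
alt [ 555. -102.  269.] -15.6
90 [array([-56.,  77.,  -9.]), array([124., -77., 171.])]
110 [array([-62.,  67.,   9.]), array([ 118.,  -67., -171.])]
130 [array([-71.,  58.,  30.]), array([ 109.,  -58., -150.])]
```

The wrist model puts J6 out of range for the lean with this grasp (about ±171°). So I'll set the cover back and regrip with the hand turned half round.

```bash
python3 steer.py '0 0 0 20 0 55 5;0 0 0 34 0 95 5;0 0 0 39 0 108 5;0 0 0 40.5 0 112 5;0 0 0 40.5 0 112 5;0 0 0 40.5 0 112 30;0 0 0 40.5 0 112 40;0 0 0 40.5 0 112 40' && python3 steer.py '0 0 0 0 0 -30 45;0 0 0 0 0 -60 45;0 0 90 0 0 -70 45;0 0 90 0 0 -70 45;0 0 90 0 0 -70 45;0 0 90 0 0 -70 45;0 0 90 0 0 -70 45;0 0 90 0 0 -70 45' && python3 -c "
from h import *
from bench import r
zt=Rpick.apply([0,0,1]);R2=Rpick*Ro.from_euler('z',180,degrees=True);need(cov-70*zt,R2);print(r.sense()['joint_pos'].round())"
```

```text
time: 5.3
tool_pos: [602.4, -194.6, 100.5]
tcp_rot: [-179.9, 20.1, 169.4]
ft_force: [1.0, 0.3, -0.3]
finger_gap: 39.8
grip_force: 0.0
time: 6.3
tool_pos: [578.7, -189.9, 165.9]
tcp_rot: [161.8, 8.5, 103.2]
ft_force: [0.4, 0.1, -0.8]
finger_gap: 45.1
grip_force: 0.0
t 6.3 row: 0.1 0.1 115.3 0.1 -1.5 1.7 | ang 115.3 dist 2.2
[-26.  -7. 109.   6.  59. -43.]
```

```bash
python3 steer.py '0 0 115.3 0 -1.5 1.7 45;0 0 115.3 0 -1.5 1.7 45;0 0 115.3 0 -1.5 1.7 45;0 0 115.3 0 -1.5 1.7 45;0 0 115.3 0 -1.5 1.7 45;0 0 115.3 0 -1.5 1.7 45;0 0 115.3 0 -1.5 1.7 45;0 0 115.3 0 -1.5 1.7 45' && python3 steer.py '0 0 40 0 0 0 45;0 0 40 0 0 0 45;0 0 40 0 0 0 45;0 0 40 0 0 0 45;0 0 40 0 0 0 45' >/dev/null; python3 -c "
from h import *
zt=Rpick.apply([0,0,1]);R2=Rpick*Ro.from_euler('z',180,degrees=True);need(cov-70*zt,R2);need(cov,R2)"
```

```text
time: 7.3
tool_pos: [577.8, -190.4, 163.8]
tcp_rot: [169.8, -17.3, 20.2]
ft_force: [-0.1, -0.5, 0.7]
finger_gap: 45.3
grip_force: 0.0
t 7.92 row: 0.1 -0.1 -10.2 -0.0 -0.1 -0.0 | ang 10.2 dist 0.1
t 7.92 row: 0.1 -0.1 -10.2 -0.1 -0.2 70.0 | ang 10.2 dist 70.0
```

```bash
python3 steer.py '0 0 -10.2 0 0 0 45;0 0 -10.2 0 0 30 45;0 0 -10.2 0 0 55 45;0 0 -10.2 0 0 69 45;0 0 -10.2 0 0 69 30;0 0 -10.2 0 0 69 5;0 0 -10.2 0 0 69 5;0 0 -10.2 0 0 69 5' 60; python3 steer.py '0 0 0 0 0 0 5;0 0 0 0 0 0 5;0 0 0 0 0 0 5'
```

```text
time: 8.93
tool_pos: [601.5, -195.2, 100.0]
tcp_rot: [179.9, -20.1, -10.8]
ft_force: [-1.7, 0.0, 3.3]
finger_gap: 10.6
grip_force: 60.7
time: 9.3
tool_pos: [601.5, -195.2, 100.0]
tcp_rot: [179.9, -20.1, -10.8]
ft_force: [-4.2, 1.0, 6.4]
finger_gap: 10.7
grip_force: 61.0
```

```bash
python3 steer.py '0 0 0 3.4 0 -9.4 5;0 0 0 20 0 -55 5;0 0 0 41 0 -113 5;0 0 0 41 0 -113 5;0 0 0 41 0 -113 5;0 0 0 41 0 -113 5'
cat >> h.py <<'E'
fl=Ro.from_euler("z",180,degrees=True)
Rfin=Rfin*fl; Rpick=Rpick*fl
E
python3 - <<'E'
from h import *
from bench import r
from scipy.optimize import least_squares
q=r.sense();print(q["joint_pos"].round(2))
D=[([-73.763,7.471,85.268],[216.318,-559.653,231.292],[0,0,-1.]),
 (q["joint_pos"][:3],q["tool_pos"],Ro.from_euler("xyz",q["tcp_rot"],degrees=True).apply([0,0,1])),
 ([-25.4,-5.6,102.4],[600.5,-193.5,216.2],Ro.from_euler("xyz",[-179.9,19.8,169.4],degrees=True).apply([0,0,1])),
 ([-26,-7,109],[578.7,-189.9,165.9],Ro.from_euler("xyz",[161.8,8.5,103.2],degrees=True).apply([0,0,1]))]
Lw=365.4
def rz(w): return np.sqrt(w[0]**2+w[1]**2-51.15**2),w[2]
def f(x):
    out=[]
    for J,p,z in D:
        a,b=np.radians(J[1]),np.radians(J[1]+J[2]); ra,h=rz(np.array(p)-x[3]*np.array(z))
        out+=[x[0]*np.sin(a)+x[1]*np.sin(b)-ra, x[2]+x[0]*np.cos(a)+x[1]*np.cos(b)-h]
    return out
s=least_squares(f,[450,450,400,365]);print(s.x.round(1),np.round(s.fun,1))
A,B,h0,L=s.x
for nm,P in(("W0",[540,-300,230]),("W1",fin(lift=120,back=40)),("fin",fin()),("W2",[520,-340,260])):
    w=np.array(P)-L*Rfin.apply([0,0,1]);J1=np.degrees(np.arctan2(w[1],w[0])-np.arcsin(51.15/np.hypot(w[0],w[1])))
    ra,z=rz(w);z-=h0;c=(ra*ra+z*z-A*A-B*B)/2/A/B
    print(nm,"c",round(c,2));c=min(c,1)
    j3=np.arccos(c);j2=np.arctan2(ra,z)-np.arctan2(B*np.sin(j3),A+B*np.cos(j3))
    print(J1.round(),np.degrees([j2,j3]).round(),wr(J1,np.degrees(j2+j3),Rfin))
E
```

```text
time: 10.05
tool_pos: [599.5, -194.1, 216.2]
tcp_rot: [-180.0, -19.8, -10.8]
ft_force: [-0.1, 0.7, -2.4]
finger_gap: 11.3
grip_force: 59.9
[-25.47  -5.78 102.49   5.48  64.19  73.78]
[422.9 543.9 218.3 381.4] [ 0.4 -1.  -2.1  0.5 -1.5 -0.2  3.4  0.8]
W0 c -0.3
-3.0 [  4. 107.] [array([-60.,  76.,  17.]), array([ 120.,  -76., -163.])]
W1 c -0.29
-10.0 [  9. 107.] [array([-63.,  68.,  18.]), array([ 117.,  -68., -162.])]
fin c -0.34
-14.0 [ 19. 110.] [array([-70.,  60.,  29.]), array([ 110.,  -60., -151.])]
W2 c -0.31
-8.0 [  0. 108.] [array([-60.,  74.,  12.]), array([ 120.,  -74., -168.])]
```

```bash
python3 steer.py '0 0 0 -20 0 55 5;0 0 0 -34 0 95 5;0 0 0 -39 0 108 5;0 0 0 -40.5 0 112 5;0 0 0 -40.5 0 112 5;0 0 0 -40.5 0 112 30;0 0 0 -40.5 0 112 40;0 0 0 -40.5 0 112 40' && python3 steer.py '0 0 0 0 0 -30 45;0 0 0 0 0 -50 45;0 0 0 0 0 -50 45'
cat >> h.py <<'E'
def dirs(a,t):
    a=np.radians(a);c,s=np.cos(a),np.sin(a);t=np.radians(t)
    Z=o*np.cos(t)+up*np.sin(t); e=up*np.cos(t)-o*np.sin(t)
    return frame(hx,-up*c+hx*s), frame(-e,-Z*c-e*s), Z, e
def finp(a,t,face=-422,lift=0,back=0,h=19,xc=555):
    _,_,Z,e=dirs(a,t); return np.array([xc,face+56*np.tan(np.radians(t))+back,lift])+75*e+h*Z-19*np.sin(np.radians(a))*e
A_,B_,h0_,L_=422.9,543.9,218.3,381.4
def ik(P,R):
    w=np.array(P)-L_*R.apply([0,0,1]);J1=np.degrees(np.arctan2(w[1],w[0])-np.arcsin(51.15/np.hypot(w[0],w[1])))
    ra=np.sqrt(w[0]**2+w[1]**2-51.15**2);z=w[2]-h0_;c=(ra*ra+z*z-A_*A_-B_*B_)/2/A_/B_
    j3=np.arccos(min(c,1));j2=np.arctan2(ra,z)-np.arctan2(B_*np.sin(j3),A_+B_*np.cos(j3))
    return "wrist",w.round(),"J",J1.round(),np.degrees([j2,j3]).round(),wr(J1,np.degrees(j2+j3),R)
E
python3 - <<'E'
from h import *
Rp,Rf,Z,e=dirs(45,13)
g=np.array([595.5,-194.5,101])+19*np.sin(np.pi/4)*hx
print(g)
z=Rp.apply([0,0,1])
print(ik(g,Rp));print(ik([540,-300,230],Rf));print(ik(finp(45,13),Rf),finp(45,13))
need(g-50*z,Rp)
need(g,Rp)
E
```

```text
time: 11.05
tool_pos: [601.3, -195.0, 100.1]
tcp_rot: [179.9, -20.1, -10.8]
ft_force: [0.4, 0.1, 0.1]
finger_gap: 39.9
grip_force: 0.0
time: 11.42
tool_pos: [585.4, -192.3, 149.2]
tcp_rot: [179.9, -20.3, -10.8]
ft_force: [0.1, -0.8, -0.9]
finger_gap: 45.0
grip_force: 0.0
[ 608.70143126 -196.99443633  101.        ]
('wrist', array([ 344., -147.,  371.]), 'J', np.float64(-31.0), array([-15., 133.]), [array([38., 23., 39.]), array([-142.,  -23., -141.])])
('wrist', array([540., -98., 553.]), 'J', np.float64(-16.0), array([ 1., 98.]), [array([-32.,  74.,  -8.]), array([148., -74., 172.])])
('wrist', array([ 555., -202.,  388.]), 'J', np.float64(-25.0), array([ 14., 103.]), [array([-36.,  55.,  -6.]), array([144., -55., 174.])]) [ 555.         -404.40745524   64.26113497]
t 11.43 row: 0.2 24.7 -0.0 -15.3 0.3 8.0 | ang 24.7 dist 17.3
t 11.43 row: 0.2 24.7 -0.0 5.6 0.2 53.4 | ang 24.7 dist 53.7
```

```bash
python3 steer.py '0 10 0 -6 0 3 45;0 20 0 -12 .3 6 45;0 24.7 0 -15.3 .3 8 45;0 24.7 0 -8 .3 24 45;0 24.7 0 -1 .2 40 45;0 24.7 0 5.6 .2 53.4 45;0 24.7 0 5.6 .2 53.4 45'; python3 steer.py '0 0 0 0 0 0 30;0 0 0 0 0 0 5;0 0 0 0 0 0 5;0 0 0 0 0 0 5;0 0 0 0 0 0 5;0 0 0 0 0 0 5' 80;  python3 -c "
from h import *
from bench import r
Rp,Rf,Z,e=dirs(45,13)
q=r.sense();print(q['joint_pos'].round(1))
need(q['tool_pos']+[0,0,110],Rp)"
```

```text
time: 12.3
tool_pos: [606.6, -195.8, 96.1]
tcp_rot: [-180.0, -44.5, -10.8]
ft_force: [0.2, 0.9, 0.6]
finger_gap: 44.9
grip_force: 0.0
time: 13.05
tool_pos: [607.6, -196.5, 99.1]
tcp_rot: [179.9, -44.8, -10.7]
ft_force: [-4.1, 1.1, 4.6]
finger_gap: 10.9
grip_force: 78.7
[-30.3 -11.4 130.3  38.   22.3  40. ]
t 13.05 row: 0.1 0.2 -0.0 77.5 0.1 -78.1 | ang 0.3 dist 110.0
```

```bash
python3 steer.py '0 0 0 7 0 -7 5;0 0 0 35 0 -35 5;0 0 0 77.5 0 -78 5;0 0 0 77.5 0 -78 5;0 0 0 77.5 0 -78 5';  python3 -c "
from h import *
Rp,Rf,Z,e=dirs(45,13)
need([540,-290,240],Rf)"
```

```text
time: 13.68
tool_pos: [607.1, -195.9, 207.6]
tcp_rot: [180.0, -44.7, -10.7]
ft_force: [-0.5, 0.9, -3.3]
finger_gap: 10.6
grip_force: 78.4
t 13.68 row: 11.8 -54.8 -106.1 -11.6 105.1 -57.0 | ang 120.0 dist 120.1
```

```bash
python3 steer.py '11.8 -54.8 -106.1 -11.6 105.1 -57 5;11.8 -54.8 -106.1 -11.6 105.1 -57 5;11.8 -54.8 -106.1 -11.6 105.1 -57 5;11.8 -54.8 -106.1 -11.6 105.1 -57 5;11.8 -54.8 -106.1 -11.6 105.1 -57 5;11.8 -54.8 -106.1 -11.6 105.1 -57 5;11.8 -54.8 -106.1 -11.6 105.1 -57 5;11.8 -54.8 -106.1 -11.6 105.1 -57 5';  python3 -c "
from h import *
Rp,Rf,Z,e=dirs(45,13)
need([540,-290,240],Rf)"
```

```text
time: 14.68
tool_pos: [539.5, -289.8, 237.6]
tcp_rot: [165.3, 12.4, 60.4]
ft_force: [0.2, 0.6, -1.9]
finger_gap: 10.7
grip_force: 78.7
t 14.68 row: 3.1 -15.5 -29.7 -0.5 1.2 -2.1 | ang 33.6 dist 2.5
```

```bash
python3 steer.py '3.1 -15.5 -29.7 0 1 -2 5;3.1 -15.5 -29.7 0 1 -2 5;3.1 -15.5 -29.7 0 1 -2 5;3.1 -15.5 -29.7 0 1 -2 5;3.1 -15.5 -29.7 0 1 -2 5';  python3 - <<'E'
from h import *
from bench import r
Rp,Rf,Z,e=dirs(45,13)
print(r.sense()["joint_pos"].round())
need(finp(45,13,h=17,lift=60,back=35),Rf)
s=r.snapshot("top");t=r.snapshot("scene")
a=cv2.resize(s["pixels"][130:290,340:520],None,fx=2.5,fy=2.5)
b=cv2.resize(t["pixels"][110:310,300:480],None,fx=2,fy=2)
cv2.imwrite("pics/up.png",np.hstack([a,b[:400]])[:, :800])
E
```

```text
time: 15.3
tool_pos: [540.4, -289.7, 241.1]
tcp_rot: [179.6, 31.9, 89.4]
ft_force: [1.1, -0.7, -1.8]
finger_gap: 10.9
grip_force: 78.7
[-16.   1.  97. -32.  75.  -9.]
t 15.3 row: 0.1 -0.1 -0.5 -7.3 14.3 142.8 | ang 0.5 dist 143.7
```

View pics/up.png

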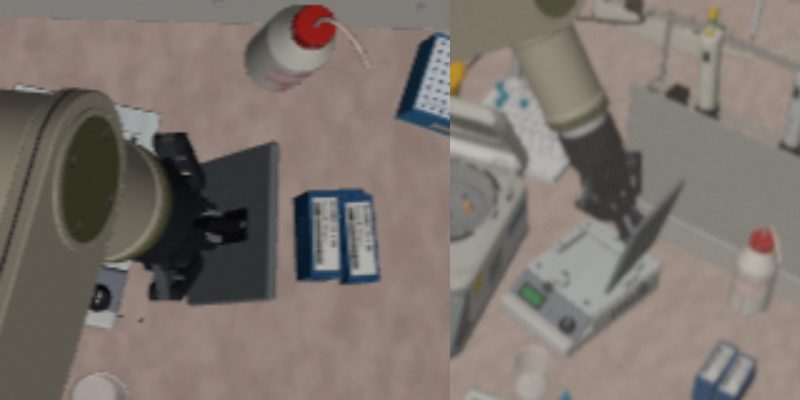

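The picture shows the cover upright with its top edge, at (275,145–300) in the crop, towards the stack and parallel to its face, grip side outwards. Going down.

```bash
python3 steer.py '0 0 -.5 -2.5 5 50 5;0 0 -.5 -5 10 100 5;0 0 -.5 -7.3 14.3 142.8 5;0 0 -.5 -7.3 14.3 142.8 5;0 0 -.5 -7.3 14.3 142.8 5'; python3 - <<'E'
from h import *
from bench import r
Rp,Rf,Z,e=dirs(45,13)
need(finp(45,13,h=17,lift=10,back=12),Rf)
s=r.snapshot("top"); im=s["pixels"]; hsv=cv2.cvtColor(im,cv2.COLOR_BGR2HSV)
# expected px of cover corners
f=np.array([0,-422+56*np.tan(np.radians(13))+35,60.]);
for nm,k in(("bot",0),("top",150)):
    for x in(495,615): print(nm,x,proj(s,f+k*e+[x,0,0]).round(1))
cv2.imwrite("pics/pre.png",cv2.resize(im[150:280,380:510],None,fx=4,fy=4,interpolation=cv2.INTER_CUBIC))
E
```

```text
time: 16.02
tool_pos: [555.9, -372.8, 127.2]
tcp_rot: [179.7, 32.1, 89.9]
ft_force: [0.9, 0.5, -0.9]
finger_gap: 10.8
grip_force: 78.6
t 16.02 row: 0.2 0.1 -0.1 10.1 -1.2 56.6 | ang 0.3 dist 57.6
bot 495 [[443.3 248.5]]
bot 615 [[444.1 197.3]]
top 495 [[476.3 245.4]]
top 615 [[477.1 187.9]]
```

View pics/pre.png

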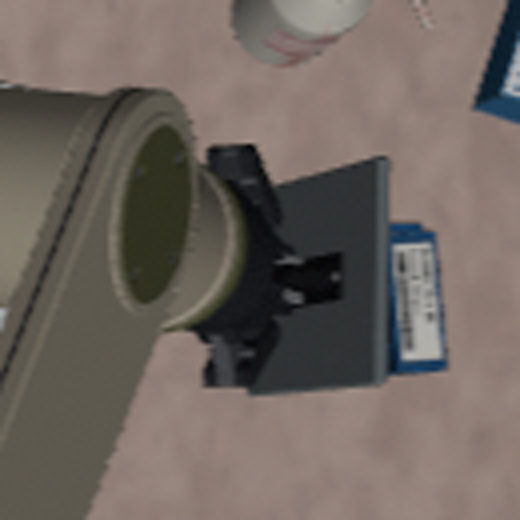

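The cover's top edge lies at pixel column 477, rows 189–246, as predicted, so the pose in the grip is right. Continuing to 10 mm above the worktop.

```bash
python3 steer.py '0 0 0 5 -.5 28 5;0 0 0 10.1 -1.2 56.6 5;0 0 0 10.1 -1.2 56.6 5;0 0 0 10.1 -1.2 56.6 5'; python3 - <<'E'
from h import *
Rp,Rf,Z,e=dirs(45,13)
need(finp(45,13,h=17,lift=2,back=10),Rf)
need(finp(45,13,h=17,lift=-1,back=10),Rf)
R=Rf.inv();print("down",R.apply([0,0,-1]).round(2),"to stack",R.apply([0,-1,0]).round(2))
E
```

```text
time: 16.58
tool_pos: [556.1, -393.7, 75.1]
tcp_rot: [179.6, 32.1, 90.0]
ft_force: [0.3, -0.4, -1.8]
finger_gap: 10.9
grip_force: 78.6
t 16.57 row: 0.4 0.1 -0.0 2.6 -1.1 9.2 | ang 0.4 dist 9.7
t 16.57 row: 0.4 0.1 -0.0 4.2 -1.1 11.8 | ang 0.4 dist 12.6
down [ 0.53 -0.    0.85] to stack [-0.85 -0.    0.53]
```

```bash
python3 steer.py '0 0 0 1.3 -.6 4.6 5;0 0 0 2.6 -1.1 9.2 5;0 0 0 2.6 -1.1 9.2 5'; python3 steer.py '0 0 0 .5 0 .9 5;0 0 0 .5 0 .9 5'; python3 steer.py '0 0 0 .5 0 .9 5;0 0 0 .5 0 .9 5';python3 steer.py '0 0 0 .5 0 .9 5;0 0 0 .5 0 .9 5'
```

```text
time: 16.95
tool_pos: [556.3, -397.6, 68.7]
tcp_rot: [179.5, 32.3, 89.9]
ft_force: [-6.4, 5.8, 19.5]
finger_gap: 10.8
grip_force: 81.7
time: 17.2
tool_pos: [556.4, -397.9, 68.7]
tcp_rot: [179.5, 32.3, 89.9]
ft_force: [-8.0, 9.6, 25.6]
finger_gap: 10.7
grip_force: 83.0
time: 17.45
tool_pos: [556.4, -398.2, 68.6]
tcp_rot: [179.5, 32.4, 89.8]
ft_force: [-11.5, 12.5, 32.2]
finger_gap: 10.8
grip_force: 83.9
time: 17.7
tool_pos: [556.5, -399.1, 68.6]
tcp_rot: [179.4, 32.5, 89.8]
ft_force: [-14.4, 10.9, 36.2]
finger_gap: 10.7
grip_force: 84.1
```

```bash
python3 steer.py '0 0 0 -2.6 0 -4.3 5;0 0 0 -2.6 0 -4.3 5;0 0 0 -2.6 0 -4.3 5'; python3 steer.py '0 0 0 -4.2 0 2.6 5;0 0 0 -4.2 0 2.6 5'; python3 steer.py '0 0 0 -2.5 0 1.6 5;0 0 0 -2.5 0 1.6 5'
```

```text
time: 18.08
tool_pos: [555.7, -397.4, 68.7]
tcp_rot: [179.5, 32.2, 89.9]
ft_force: [-1.2, 2.8, 13.0]
finger_gap: 10.5
grip_force: 80.5
time: 18.32
tool_pos: [555.7, -402.2, 68.8]
tcp_rot: [179.6, 32.2, 89.9]
ft_force: [-2.3, 5.8, 15.2]
finger_gap: 10.5
grip_force: 81.1
time: 18.58
tool_pos: [555.8, -405.0, 68.8]
tcp_rot: [179.5, 32.2, 89.9]
ft_force: [-2.5, 6.5, 15.7]
finger_gap: 10.5
grip_force: 81.0
```

```bash
python3 steer.py '0 0 0 -.8 0 -1.3 5;0 0 0 -2.5 0 -.2 5;0 0 0 -2.5 0 -.2 5'; python3 steer.py '0 0 0 -1.7 0 1 5;0 0 0 -1.7 0 1 5'; python3 steer.py '0 0 0 -1.7 0 1 5;0 0 0 -1.7 0 1 5';python3 - <<'E'
from h import *
from bench import r
Rp,Rf,Z,e=dirs(45,13)
s=r.snapshot("top")
cv2.imwrite("pics/lean.png",cv2.resize(s["pixels"][160:270,390:510],None,fx=5,fy=5,interpolation=cv2.INTER_CUBIC))
E
```

```text
time: 18.95
tool_pos: [555.5, -406.5, 68.9]
tcp_rot: [179.6, 32.1, 90.0]
ft_force: [0.8, 5.6, 9.0]
finger_gap: 10.7
grip_force: 80.2
time: 19.2
tool_pos: [555.5, -407.8, 68.8]
tcp_rot: [179.6, 32.1, 90.0]
ft_force: [-0.5, 10.1, 12.2]
finger_gap: 10.7
grip_force: 81.1
time: 19.45
tool_pos: [555.4, -408.9, 68.8]
tcp_rot: [179.6, 32.0, 90.0]
ft_force: [-4.9, 16.9, 15.6]
finger_gap: 11.1
grip_force: 82.1
```

View pics/lean.png

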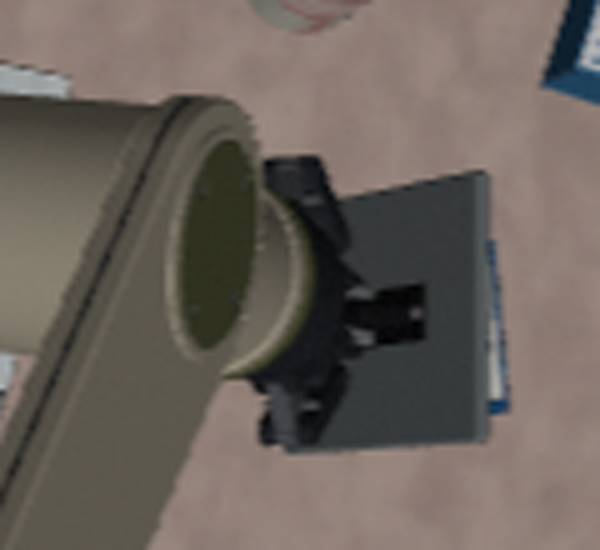

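The top edge is now over the stack's blue edge at (490,240–410), and Fy rose from 6 to 17 N, so the cover touches the stack. Relieving the push, then opening.

```bash
python3 steer.py '0 0 0 .8 0 -1.6 5;0 0 0 .8 0 -1.6 5;0 0 0 .8 0 -1.6 5'; python3 steer.py '0 0 0 0 0 0 14;0 0 0 0 0 0 18;0 0 0 0 0 0 24;0 0 0 0 0 0 30;0 0 0 0 0 0 30'; python3 - <<'E'
from h import *
from bench import r
s=r.snapshot("top");t=r.snapshot("scene")
a=cv2.resize(s["pixels"][160:270,390:510],None,fx=4,fy=4,interpolation=cv2.INTER_CUBIC)
b=cv2.resize(t["pixels"][200:310,390:480],None,fx=4,fy=4,interpolation=cv2.INTER_CUBIC)[:440]
cv2.imwrite("pics/rel.png",np.hstack([a,b])[:,:800])
E
```

```text
time: 19.88
tool_pos: [555.1, -408.5, 69.0]
tcp_rot: [179.6, 32.1, 90.0]
ft_force: [2.3, 7.3, 7.0]
finger_gap: 10.8
grip_force: 80.2
time: 20.5
tool_pos: [553.6, -408.9, 67.8]
tcp_rot: [179.8, 32.0, 90.0]
ft_force: [-0.6, -0.4, -0.5]
finger_gap: 29.8
grip_force: 0.0
```

View pics/rel.png

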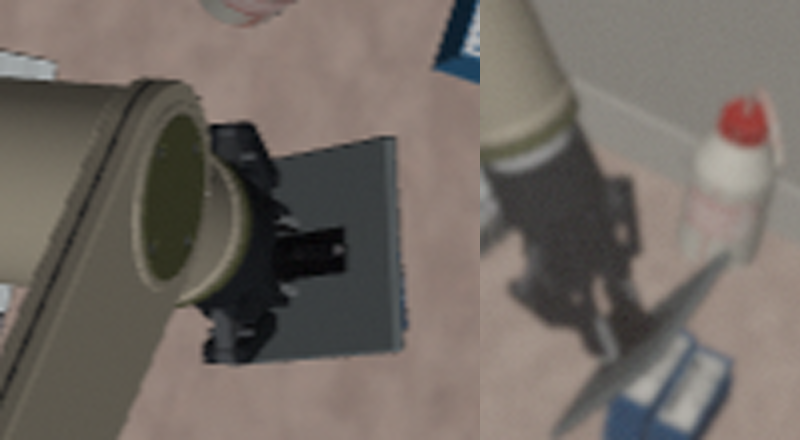

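Released: the cover stays standing against the stack with its top edge at column 489, and the stack can be seen behind it. Backing off along the tool axis.

```bash
python3 steer.py '0 0 0 0 0 -8 30;0 0 0 0 0 -20 34;0 0 0 0 0 -40 40;0 0 0 0 0 -80 60;0 0 0 0 0 -130 85;0 0 0 0 0 -180 85;0 0 0 0 0 -200 85;0 0 0 0 0 -200 85'; python3 - <<'E'
from h import *
from bench import r
s=r.snapshot("top");im=s["pixels"].astype(int);V=im.max(2)
m=((im[...,2]-im[...,0]<5)&(V>40)&(V<100)).astype(np.uint8);b=np.zeros_like(m);b[165:270,435:500]=m[165:270,435:500]
n,l,st,c=cv2.connectedComponentsWithStats(b);k=1+st[1:,4].argmax();print(st[k],c[k])
ct=max(cv2.findContours((l==k).astype(np.uint8),0,2)[0],key=len);print(cv2.approxPolyDP(ct,3,True)[:,0].tolist())
for t in(10,13,16,19,22):
    _,_,Z,e=dirs(45,t);f=np.array([0,-422+56*np.tan(np.radians(t)),0])
    print(t,[proj(s,f+k*e+[x,0,0]).round(1)[0].tolist() for k,x in((0,495),(0,615),(150,615),(150,495))])
E
```

```text
time: 21.6
tool_pos: [554.1, -302.1, 239.7]
tcp_rot: [179.6, 32.1, 90.0]
ft_force: [-0.1, 0.5, -0.6]
finger_gap: 84.9
grip_force: 0.0
[ 445  194   47   57 2005] [468.41396509 223.5276808 ]
[[487, 194], [445, 203], [446, 250], [490, 246]]
10 [[453.0, 250.2], [453.7, 201.2], [483.0, 192.5], [482.3, 247.3]]
13 [[451.8, 250.1], [452.5, 201.2], [484.9, 192.7], [484.2, 247.4]]
16 [[450.5, 250.1], [451.2, 201.1], [486.6, 192.9], [486.0, 247.5]]
19 [[449.2, 250.0], [449.9, 201.1], [488.2, 193.1], [487.6, 247.6]]
22 [[447.8, 250.0], [448.5, 201.0], [489.6, 193.3], [489.0, 247.7]]
```

The cover stands on its own, at about 20°. Next I'll refine the block's pose and work out the carry.

```bash
cat >> h.py <<'E'
def vert(psi): p=np.radians(psi); return frame([np.cos(p),np.sin(p),0],[0,0,-1])
def coverpx():
    from bench import r
    s=r.snapshot("top");im=s["pixels"].astype(int);V=im.max(2)
    b=np.zeros(V.shape,np.uint8);b[165:270,435:500]=((im[...,2]-im[...,0]<5)&(V>40)&(V<100))[165:270,435:500]
    n,l,st,c=cv2.connectedComponentsWithStats(b);k=1+st[1:,4].argmax();print("cover px",st[k],c[k].round(1)); return s
E
python3 - <<'E'
from h import *
s=coverpx();im=s["pixels"]
z=cv2.resize(im[200:250,110:175],None,fx=8,fy=8,interpolation=cv2.INTER_CUBIC).astype(int)
m=((z[...,2]-z[...,0]<4)&(z.max(2)>118)).astype(np.uint8)
c=max(cv2.findContours(m,0,2)[0],key=cv2.contourArea);hull=cv2.convexHull(c)[:,0]
q=cv2.approxPolyDP(hull[:,None],14,True)[:,0]; P=ray(s,(q+.5)/8-.5+[110,200],55)[:,:2]; print(P.round(1))
for i in range(len(P)):
    d=P[(i+1)%len(P)]-P[i];print(np.hypot(*d).round(1),np.degrees(np.arctan2(d[1],d[0])).round(1))
rc=cv2.minAreaRect(ray(s,(hull+.5)/8-.5+[110,200],55)[:,:2].astype(np.float32));print(rc)
print(ik([529,334,450],vert(98.5)),ik([529,334,45],vert(98.5)))
from bench import r
need(r.sense()["tool_pos"]+[-20,0,200],vert(98))
E
```

```text
cover px [ 445  194   47   57 2006] [468.4 223.5]
[[559.9 300.3]
 [510.6 292.1]
 [499.9 370. ]
 [546.3 377. ]]
50.0 -170.5
78.6 97.8
46.9 8.7
78.0 -79.9
((528.2060546875, 334.72998046875), (52.04248046875, 80.1319580078125), 10.186319351196289)
('wrist', array([529., 334., 831.]), 'J', np.float64(28.0), array([17., 51.]), [array([  0., 112.,  19.]), array([-180., -112., -161.])]) ('wrist', array([529., 334., 426.]), 'J', np.float64(28.0), array([16., 95.]), [array([ 0., 69., 19.]), array([-180.,  -69., -161.])])
t 21.7 row: -2.1 32.0 -7.7 -106.0 -19.8 -169.6 | ang 32.9 dist 201.0
```

```bash
python3 steer.py '-2.1 32 -7.7 -106 -19.8 -169.6 85;-2.1 32 -7.7 -106 -19.8 -169.6 85;-2.1 32 -7.7 -106 -19.8 -169.6 85;-2.1 32 -7.7 -106 -19.8 -169.6 85;-2.1 32 -7.7 -106 -19.8 -169.6 85'; python3 -c "
from h import *
need([529,334.8,430],vert(99))"
```

```text
time: 22.32
tool_pos: [532.3, -304.8, 436.3]
tcp_rot: [180.0, -0.0, 97.8]
ft_force: [0.2, 0.5, -0.6]
finger_gap: 85.0
grip_force: 0.0
t 22.32 row: 0.0 -0.0 -1.2 634.1 83.8 6.4 | ang 1.2 dist 639.6
```

```bash
python3 steer.py '0 0 -1.2 634 84 6 85;0 0 -1.2 634 84 6 85;0 0 -1.2 634 84 6 85;0 0 -1.2 634 84 6 85;0 0 -1.2 634 84 6 85;0 0 -1.2 634 84 6 85;0 0 -1.2 634 84 6 85;0 0 -1.2 634 84 6 85'; python3 -c "
from h import *
need([529,334.8,430],vert(99))"
```

```text
time: 23.32
tool_pos: [527.3, 199.6, 428.9]
tcp_rot: [-179.8, 0.1, 99.2]
ft_force: [0.9, -1.2, -0.6]
finger_gap: 84.9
grip_force: 0.0
t 23.32 row: -0.2 0.1 0.2 133.2 23.4 -1.4 | ang 0.3 dist 135.3
```

```bash
python3 steer.py '0 0 .2 60 10 0 85;0 0 .2 120 21 0 85;0 0 .2 133.2 23.4 40 85;0 0 .2 133.2 23.4 100 85;0 0 .2 133.2 23.4 160 85;0 0 .2 133.2 23.4 220 85;0 0 .2 133.2 23.4 280 85;0 0 .2 133.2 23.4 330 85'; python3 -c "
from h import *
need([529,334.8,19],vert(99))"
```

```text
time: 24.32
tool_pos: [526.8, 331.1, 96.1]
tcp_rot: [-179.7, 0.2, 99.1]
ft_force: [0.3, 1.0, -0.3]
finger_gap: 85.1
grip_force: 0.0
t 24.32 row: -0.3 0.2 0.1 3.5 3.2 77.1 | ang 0.4 dist 77.2
```

```bash
python3 steer.py '0 0 0 3.5 3.2 30 85;0 0 0 3.5 3.2 60 85;0 0 0 3.5 3.2 77 85;0 0 0 3.5 3.2 77 85'; python3 steer.py '0 0 0 0 0 0 65;0 0 0 0 0 0 45;0 0 0 0 0 0 40;0 0 0 0 0 0 40;0 0 0 0 0 0 40;0 0 0 0 0 0 40' 80;python3 -c "
from h import *
need([529,334.8,19],vert(99))"
```

```text
time: 24.82
tool_pos: [530.6, 335.4, 22.5]
tcp_rot: [-179.8, 0.1, 99.0]
ft_force: [0.3, 0.5, 0.3]
finger_gap: 84.8
grip_force: 0.0
time: 25.58
tool_pos: [534.4, 337.2, 27.8]
tcp_rot: [179.8, -0.1, 99.0]
ft_force: [-1.8, 0.2, 6.4]
finger_gap: 48.9
grip_force: 86.5
t 25.57 row: 0.2 -0.1 0.0 -1.6 -5.7 8.8 | ang 0.2 dist 10.6
```

```bash
python3 steer.py '0 0 0 0 0 -15 40;0 0 0 0 0 -60 40;0 0 0 0 0 -120 40;0 0 0 0 0 -180 40;0 0 0 0 0 -240 40;0 0 0 0 0 -300 40;0 0 0 0 0 -360 40;0 0 0 0 0 -424 40'; python3 -c "
from h import *
R=Ro.from_euler('z',-10.7,degrees=True)
H=np.array([596,-194,0])
need([534,337,450],vert(99))
need([540,-190,450],vert(79.3))"
```

```text
time: 26.58
tool_pos: [532.1, 336.0, 450.2]
tcp_rot: [180.0, 0.0, 99.0]
ft_force: [1.7, 0.5, -5.2]
finger_gap: 48.6
grip_force: 84.9
t 26.57 row: 0.0 0.0 0.0 0.7 2.0 0.2 | ang 0.0 dist 2.1
t 26.57 row: 0.0 0.0 19.7 -520.8 -74.6 0.5 | ang 19.7 dist 526.1
```

```bash
python3 - <<'E'
from h import *
import pickle
s=coverpx();t=__import__("bench").r.snapshot("scene");pickle.dump((s,t),open("s2.pkl","wb"))
a=cv2.resize(s["pixels"][155:265,325:410],None,fx=6,fy=5.4,interpolation=cv2.INTER_CUBIC)
cv2.imwrite("pics/plate.png",a)
H=np.array([596,-194,0]);R=Ro.from_euler("z",-10.7,degrees=True)
for n,p in dict(corner_top=(55,50,82),rear_front_r=(55,-59,82),rear_back_r=(67,-59,82),left_inner_front=(-12,50,82),left_outer_front=(-12,62,82),post_f=(-44,10,82),post_r=(30,-60,82)).items():
    q=proj(s,H+R.apply(p))[0];print(n,((q-[325,155]+.5)*[6,5.4]).round())
E
```

```text
cover px [ 445  194   47   57 2004] [468.4 223.5]
corner_top [164. 106.]
rear_front_r [441. 160.]
rear_back_r [448. 133.]
left_inner_front [127. 258.]
left_outer_front [ 97. 252.]
post_f [212. 352.]
post_r [430. 218.]
```

View pics/plate.png

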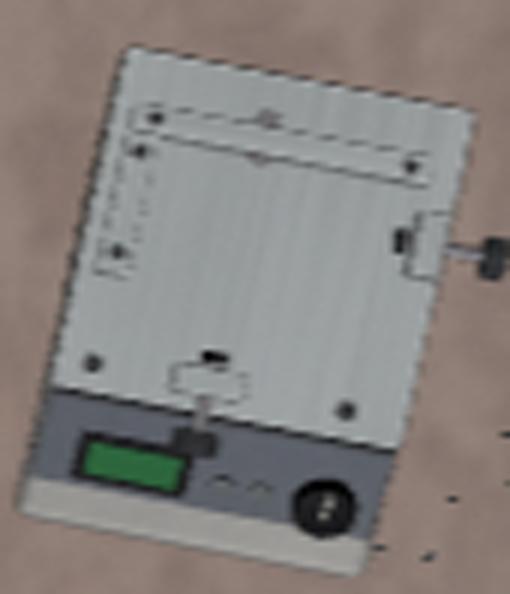

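The uncovered plate shows its corners at crop pixels (128,47), (475,112), (397,448) and (50,388). The rear stop's front edge runs from (155,135) to (428,186), with the probe at (260,158), and the left stop's inner face from (155,150) to (130,275). The heater sits nearer than I had assumed, so I'll fit its pose.

```bash
python3 - <<'E'
from h import *
import pickle
s,t=pickle.load(open("s2.pkl","rb"))
px=lambda L:(np.array(L,float)+.5)/[6,5.4]-.5+[325,155]
k=ray(s,px([(128,47),(475,112),(397,448),(50,388)]),66)[:,:2]
print(k.round(1))
for i in range(4):
    d=k[(i+1)%4]-k[i];print(np.hypot(*d).round(1),np.degrees(np.arctan2(d[1],d[0])).round(1))
c=k.mean(0);y=np.radians(-10.5);u=np.array([np.cos(y),np.sin(y)]);v=np.array([-u[1],u[0]])
H=c-18*u;print("heater",H.round(1))
for n,L,z in(("rear front edge z66",[(155,135),(428,186)],66),("same z82",[(155,135),(428,186)],82),("rear back z82",[(140,103),(430,153)],82),("left inner z82",[(155,150),(130,275)],82),("left outer z82",[(97,270)],82),("right post",[(415,247)],74),("probe",[(260,158)],74)):
    p=ray(s,px(L),z)[:,:2]-H;print(n,np.c_[p@u,p@v].round(1).tolist())
E
```

```text
[[ 687.3 -141.9]
 [ 662.9 -277.6]
 [ 516.6 -250.2]
 [ 538.6 -115.4]]
137.8 -100.2
148.9 169.4
136.6 80.7
151.1 -10.1
heater [ 583.7 -193. ]
rear front edge z66 [[57.3, 51.0], [58.0, -57.3]]
same z82 [[54.4, 51.6], [55.0, -55.4]]
rear back z82 [[66.6, 60.0], [69.1, -53.3]]
left inner z82 [[48.1, 50.2], [-6.4, 48.5]]
left outer z82 [[-7.0, 61.3]]
right post [[29.7, -56.8]]
probe [[54.7, 9.6]]
```

```bash
cat >> h.py <<'E'
hy=-10.3; RH=Ro.from_euler("z",hy,degrees=True); HT=np.array([583.7,-193,0])
def hw(x,y,z): return HT+RH.apply([x,y,z])
E
python3 -c "
from h import *
need(hw(20,5,450),vert(90+hy)); print(ik(hw(20,5,450),vert(90+hy)),hw(20,5,450))"
```

```text
t 26.68 row: 0.8 -0.4 19.3 -533.1 -13.1 6.5 | ang 19.3 dist 533.3
('wrist', array([ 604., -192.,  831.]), 'J', np.float64(-22.0), array([18., 49.]), [array([  0., 113., -12.]), array([-180., -113.,  168.])]) [ 604.27171183 -191.65661911  450.        ]
```

```bash
python3 steer.py '.4 -.2 19.3 -533 -13 6 40;.4 -.2 19.3 -533 -13 6 40;.4 -.2 19.3 -533 -13 6 40;.4 -.2 19.3 -533 -13 6 40;.4 -.2 19.3 -533 -13 6 40;.4 -.2 19.3 -533 -13 6 40;.4 -.2 19.3 -533 -13 6 40;.4 -.2 19.3 -533 -13 6 40' && python3 -c "
from h import *
need(hw(20,4,350),vert(90+hy))"
```

```text
time: 27.68
tool_pos: [598.6, -160.9, 441.5]
tcp_rot: [-179.6, 0.2, 79.7]
ft_force: [1.3, 1.1, -5.5]
finger_gap: 49.1
grip_force: 85.4
t 27.68 row: -0.4 0.2 0.0 -29.9 11.7 91.5 | ang 0.5 dist 97.0
```

```bash
python3 steer.py '0 0 0 -29.9 11.7 30 40;0 0 0 -29.9 11.7 91 40;0 0 0 -29.9 11.7 150 40;0 0 0 -29.9 11.7 210 40;0 0 0 -29.9 11.7 270 40;0 0 0 -29.9 11.7 300 40;0 0 0 -29.9 11.7 300 40' && python3 -c "
from h import *
need(hw(20,4,100),vert(90+hy))"
```

```text
time: 28.55
tool_pos: [600.0, -190.2, 137.7]
tcp_rot: [-179.2, 0.1, 79.7]
ft_force: [-0.4, 0.6, -5.8]
finger_gap: 48.7
grip_force: 85.3
t 28.55 row: -0.8 0.1 0.0 -1.6 5.0 37.7 | ang 0.8 dist 38.0
```

```bash
python3 steer.py '-.8 .1 0 -1.6 5 20 40;-.8 .1 0 -1.6 5 38 40;-.8 .1 0 -1.6 5 38 40;-.8 .1 0 -1.6 5 38 40'; python3 steer.py '0 0 0 0 0 2 40;0 0 0 0 0 2 40';python3 steer.py '0 0 0 0 0 2 40;0 0 0 0 0 2 40';python3 steer.py '0 0 0 0 0 1 40;0 0 0 0 0 1 40'
```

```text
time: 29.05
tool_pos: [608.3, -194.2, 105.7]
tcp_rot: [179.5, 0.2, 79.7]
ft_force: [0.0, 1.0, -4.8]
finger_gap: 48.7
grip_force: 85.3
time: 29.3
tool_pos: [608.2, -194.2, 103.2]
tcp_rot: [179.5, 0.2, 79.7]
ft_force: [0.2, -0.2, -5.8]
finger_gap: 48.4
grip_force: 85.4
time: 29.55
tool_pos: [607.8, -194.1, 100.5]
tcp_rot: [179.5, 0.1, 79.7]
ft_force: [0.1, 0.1, -6.1]
finger_gap: 48.5
grip_force: 85.4
time: 29.8
tool_pos: [607.9, -194.1, 99.6]
tcp_rot: [179.5, 0.1, 79.7]
ft_force: [0.5, -0.5, -5.7]
finger_gap: 48.6
grip_force: 85.4
```

```bash
python3 -c "
from h import *
need(hw(20,4,97),vert(90+hy))"
```

```text
t 29.8 row: 0.5 0.1 0.0 0.8 -4.0 2.5 | ang 0.5 dist 4.8
```

```bash
python3 steer.py '.5 .1 0 .8 -4 2 40;.5 .1 0 .8 -4 2 40;.5 .1 0 .8 -4 2 40'; python3 steer.py '0 0 0 0 0 1.5 40;0 0 0 0 0 1.5 40';python3 steer.py '0 0 0 0 0 1.5 40;0 0 0 0 0 1.5 40';python3 steer.py '0 0 0 0 0 1 40;0 0 0 0 0 1 40'
```

```text
time: 30.18
tool_pos: [604.2, -192.6, 97.7]
tcp_rot: [-180.0, 0.1, 79.7]
ft_force: [-0.2, 0.0, -6.6]
finger_gap: 48.6
grip_force: 85.4
time: 30.42
tool_pos: [604.1, -192.6, 96.0]
tcp_rot: [-180.0, 0.1, 79.7]
ft_force: [-0.4, 0.5, -5.8]
finger_gap: 49.0
grip_force: 85.4
time: 30.68
tool_pos: [604.1, -192.6, 94.5]
tcp_rot: [-180.0, 0.1, 79.7]
ft_force: [0.3, -0.7, -6.0]
finger_gap: 48.7
grip_force: 85.4
time: 30.92
tool_pos: [604.3, -192.7, 93.9]
tcp_rot: [180.0, 0.1, 79.7]
ft_force: [-1.7, 0.0, -5.1]
finger_gap: 48.5
grip_force: 85.8
```

```bash
python3 steer.py '0 0 0 0 0 .8 40;0 0 0 0 0 .8 40'; python3 steer.py '0 0 0 0 0 .8 40;0 0 0 0 0 .8 40'
```

```text
time: 31.18
tool_pos: [604.3, -192.8, 93.8]
tcp_rot: [180.0, 0.1, 79.7]
ft_force: [-5.1, 1.1, 4.6]
finger_gap: 48.7
grip_force: 86.7
time: 31.42
tool_pos: [604.3, -192.8, 93.8]
tcp_rot: [180.0, 0.1, 79.7]
ft_force: [-8.1, 2.3, 8.9]
finger_gap: 48.5
grip_force: 87.6
```

```bash
python3 steer.py '0 0 0 0 0 -1 40;0 0 0 0 0 -1 40;0 0 0 0 4 -1 40;0 0 0 0 4 -1 40'; python3 steer.py '0 0 0 0 2 0 40;0 0 0 0 2 0 40;0 0 0 0 2 0 40'; python3 steer.py '0 0 0 0 2 0 40;0 0 0 0 2 0 40;0 0 0 0 2 0 40'; python3 steer.py '0 0 0 0 2 0 40;0 0 0 0 2 0 40;0 0 0 0 2 0 40'; python3 -c "
from h import *
from bench import r
print(RH.inv().apply(r.sense()['tool_pos']-HT).round(1))"
```

```text
time: 31.92
tool_pos: [608.5, -193.6, 93.8]
tcp_rot: [180.0, 0.1, 79.7]
ft_force: [-4.4, 1.7, 5.5]
finger_gap: 48.4
grip_force: 87.1
time: 32.3
tool_pos: [610.2, -193.9, 93.8]
tcp_rot: [180.0, 0.1, 79.7]
ft_force: [-6.3, 1.0, 5.6]
finger_gap: 48.5
grip_force: 87.0
time: 32.67
tool_pos: [612.1, -194.3, 93.8]
tcp_rot: [180.0, 0.1, 79.7]
ft_force: [-6.2, 0.6, 6.2]
finger_gap: 48.8
grip_force: 87.1
time: 33.05
tool_pos: [613.4, -194.5, 93.8]
tcp_rot: [-179.9, 0.1, 79.7]
ft_force: [-11.0, 2.1, 8.9]
finger_gap: 48.8
grip_force: 87.6
[29.5  3.8 93.8]
```

```bash
python3 steer.py '0 0 0 4 0 0 40;0 0 0 4 0 0 40;0 0 0 4 0 0 40'; python3 steer.py '0 0 0 2 0 0 40;0 0 0 2 0 0 40;0 0 0 2 0 0 40'; python3 steer.py '0 0 0 1.5 0 0 40;0 0 0 1.5 0 0 40;0 0 0 1.5 0 0 40';python3 steer.py '0 0 0 1.5 0 0 40;0 0 0 1.5 0 0 40;0 0 0 1.5 0 0 40'
```

```text
time: 33.42
tool_pos: [614.9, -191.6, 93.8]
tcp_rot: [179.9, 0.1, 79.7]
ft_force: [-5.2, -2.7, 3.5]
finger_gap: 48.4
grip_force: 86.7
time: 33.8
tool_pos: [615.4, -190.0, 93.8]
tcp_rot: [179.9, 0.2, 79.7]
ft_force: [-4.3, -3.5, 3.0]
finger_gap: 48.6
grip_force: 86.6
time: 34.17
tool_pos: [615.8, -188.6, 93.9]
tcp_rot: [179.9, 0.2, 79.7]
ft_force: [-3.6, -4.2, 3.5]
finger_gap: 48.5
grip_force: 86.7
time: 34.55
tool_pos: [616.0, -187.6, 93.9]
tcp_rot: [179.9, 0.2, 79.7]
ft_force: [-3.8, -6.3, 3.4]
finger_gap: 48.5
grip_force: 86.6
```

```bash
python3 steer.py '0 0 0 1.5 0 0 40;0 0 0 1.5 0 0 40;0 0 0 1.5 0 0 40';python3 steer.py '0 0 0 1 0 0 40;0 0 0 1 0 0 40;0 0 0 1 0 0 40';  python3 steer.py '0 0 0 0 1.5 0 40;0 0 0 0 1.5 0 40;0 0 0 0 1.5 0 40'; python3 steer.py '0 0 0 0 1 0 40;0 0 0 0 1 0 40;0 0 0 0 1 0 40'; python3 -c "
from h import *
from bench import r
q=r.sense();print(RH.inv().apply(q['tool_pos']-HT).round(1),RH.inv().apply(q['ft_force']).round(1),q['wrist_torque'])"
```

```text
time: 34.92
tool_pos: [616.0, -187.5, 94.0]
tcp_rot: [179.9, 0.3, 79.7]
ft_force: [-4.7, -11.3, 2.0]
finger_gap: 49.0
grip_force: 86.6
time: 35.3
tool_pos: [616.0, -187.4, 94.1]
tcp_rot: [179.9, 0.4, 79.6]
ft_force: [-6.3, -14.5, 2.4]
finger_gap: 48.6
grip_force: 86.6
time: 35.67
tool_pos: [616.1, -187.5, 94.1]
tcp_rot: [-179.9, 0.4, 79.6]
ft_force: [-12.6, -12.7, 8.5]
finger_gap: 48.5
grip_force: 87.5
time: 36.05
tool_pos: [616.2, -187.5, 94.0]
tcp_rot: [-179.8, 0.4, 79.6]
ft_force: [-18.2, -13.1, 11.4]
finger_gap: 48.7
grip_force: 88.0
[31.  11.2 94. ] [-15.6 -16.2  11.4] [-1.95921184  3.08222415  0.49462705]
```

```bash
cat > st.py <<'E'
from h import *
from bench import r
q=r.sense();print(RH.inv().apply(q['tool_pos']-HT).round(2),RH.inv().apply(q['ft_force']).round(1),RH.inv().apply(q['wrist_torque']).round(2),q["tcp_rot"].round(2))
E
python3 st.py; python3 steer.py '0 0 -.5 0 0 0 40;0 0 -.5 0 0 0 40;0 0 -.5 0 0 0 40' >/dev/null; python3 st.py; python3 steer.py '0 0 -.5 0 0 0 40;0 0 -.5 0 0 0 40;0 0 -.5 0 0 0 40' >/dev/null; python3 st.py
```

```text
[31.04 11.24 94.03] [-15.6 -16.2  11.4] [-2.48  2.68  0.49] [-179.81    0.38   79.65]
[31.33 11.21 94.07] [-14.1 -15.7  10.8] [-2.52  2.47  0.12] [-179.85    0.38   80.12]
[31.64 11.08 94.08] [-12.7 -16.1   8.7] [-2.58  2.19 -0.02] [-179.89    0.39   80.61]
```

```bash
python3 steer.py '0 0 -.5 0 1 0 40;0 0 -.5 0 1 0 40;0 0 -.5 0 1 0 40' >/dev/null; python3 st.py; python3 steer.py '0 0 -.5 0 0 0 40;0 0 -.5 0 0 0 40;0 0 -.5 0 0 0 40' >/dev/null; python3 st.py; python3 steer.py '0 0 -.5 0 0 0 40;0 0 -.5 0 0 0 40;0 0 -.5 0 0 0 40' >/dev/null; python3 st.py
```

```text
[31.77 11.02 94.11] [-17.  -15.5  12.7] [-2.51  2.94 -1.3 ] [-179.78    0.35   81.  ]
[31.62 10.93 94.11] [-18.5 -16.   13.3] [-2.53  3.12 -1.99] [-179.76    0.34   81.45]
[31.36 10.7  94.11] [-19.7 -15.9  14.8] [-2.64  3.36 -2.03] [-179.73    0.35   81.94]
```

```bash
python3 steer.py '0 0 1.15 0 0 0 40;0 0 1.15 0 0 0 40;0 0 1.15 0 0 0 40' >/dev/null; python3 st.py; python3 steer.py '0 0 0 1 1 0 40;0 0 0 1 1 0 40;0 0 0 1 1 0 40' >/dev/null; python3 st.py
```

```text
[31.34 10.87 94.08] [-19.8 -17.8  13.7] [-2.63  3.5   0.2 ] [-179.72    0.39   80.97]
[31.5  10.95 94.14] [-23.2 -20.4  16.6] [-3.2   4.33  0.28] [-179.62    0.46   80.95]
```

```bash
for i in 1 2 3 4; do python3 steer.py '0 0 -.2 0 0 0 40;0 0 -.2 0 0 0 40;0 0 -.2 0 0 0 40' >/dev/null; python3 st.py; done
```

```text
[31.55 10.9  94.15] [-23.6 -20.8  16.7] [-3.15  4.3  -0.06] [-179.62    0.45   81.12]
[31.55 10.88 94.14] [-24.6 -20.5  16.9] [-3.14  4.26 -0.52] [-179.62    0.44   81.28]
[31.54 10.91 94.11] [-24.  -19.8  16.8] [-3.18  4.14 -1.08] [-179.62    0.43   81.44]
[31.59 10.86 94.13] [-24.4 -20.7  16.7] [-3.11  4.12 -1.61] [-179.63    0.42   81.59]
```

```bash
python3 -c "
from h import *
from bench import r
q=r.sense();need(q['tool_pos'],vert(81.2),q)"; python3 steer.py '.2 .2 .5 0 0 0 40;.2 .2 .5 0 0 0 40;.2 .2 .5 0 0 0 40' >/dev/null; python3 st.py
```

```text
t 40.17 row: -0.4 0.4 0.4 0.0 0.0 0.0 | ang 0.7 dist 0.0
[31.63 10.94 94.2 ] [-23.4 -19.9  17.4] [-3.37  4.2  -0.3 ] [-179.43    0.25   81.2 ]
```

```bash
python3 steer.py '-.5 .2 0 0 0 0 40;-.5 .2 0 0 0 0 40;-.5 .2 0 0 0 0 40' >/dev/null; python3 st.py;  python3 steer.py '-.3 .1 0 0 0 0 40;-.3 .1 0 0 0 0 40;-.3 .1 0 0 0 0 40' >/dev/null; python3 st.py
```

```text
[31.44 10.92 93.98] [-23.9 -19.4  17.5] [-3.4  4.3 -0.2] [-1.7991e+02  5.0000e-02  8.1210e+01]
[31.37 10.9  93.91] [-22.9 -20.   17.4] [-3.47  4.61 -0.25] [ 1.798e+02 -5.000e-02  8.121e+01]
```

```bash
python3 steer.py '.2 -.1 0 0 0 0 40;.2 -.1 0 0 0 0 40;.2 -.1 0 0 0 0 40;.2 -.1 0 0 0 0 40' >/dev/null; python3 st.py; python3 - <<'E'
from h import *
import pickle
s=coverpx()
from bench import r
t=r.snapshot("scene"); a=pickle.load(open("s0.pkl","rb"))["top"]["pixels"]; b=s["pixels"]
for n,(x0,y0,x1,y1) in dict(beaker=(365,275,393,302),dropper=(402,295,424,317),timer=(356,308,390,338),film=(135,292,170,324),tape=(185,281,213,307),stack=(490,200,500,246)).items():
    print(n,np.abs(a[y0:y1,x0:x1].astype(int)-b[y0:y1,x0:x1]).mean().round(1))
# block yaw as seen: bright block top edges at z=121
q=[proj(t,hw(30+dx,10+dy,121))[0].round().tolist() for dx in(-25,25) for dy in(-40,40)];print(q)
E
```

```text
[31.44 10.93 93.94] [-25.  -20.9  15.9] [-3.42  4.31 -0.29] [1.7999e+02 6.0000e-02 8.1210e+01]
cover px [ 445  194   47   57 2005] [468.4 223.5]
beaker 29.2
dropper 1.9
timer 22.4
film 2.1
tape 1.8
stack 3.3
[[378.0, 237.0], [359.0, 223.0], [390.0, 229.0], [370.0, 215.0]]
```

```bash
python3 - <<'E'
from h import *
import pickle
s,t=pickle.load(open("s2.pkl","rb")); a=pickle.load(open("s0.pkl","rb"))["top"]["pixels"]; b=s["pixels"]
for n,(x0,y0,x1,y1) in dict(beaker=(365,275,393,302),timer=(356,308,390,338)).items(): print(n,np.abs(a[y0:y1,x0:x1].astype(int)-b[y0:y1,x0:x1]).mean().round(1))
g=b.astype(float); rb=cv2.GaussianBlur(g[...,2]-g[...,0],(0,0),.7); V=g.max(2)
def edge(rows,c0,c1,f,z,th):
    P=[]
    for v in rows:
        x=np.interp(np.arange(c0(v),c1(v),.05),np.arange(640),f[v]); k=np.where(np.diff(np.sign(x-th)))[0]
        if len(k): P.append((c0(v)+.05*k[0]+.025,v))
    W=ray(s,P,z)[:,:2]; vx=cv2.fitLine(W.astype(np.float32),cv2.DIST_HUBER,0,.01,.01).ravel()
    print(len(P),"yaw",np.degrees(np.arctan2(vx[1],vx[0])).round(2))
L=lambda v:346.3-(v-164)*.2045; Rr=lambda v:404-(v-176)*.21
print(rb[190,330:350].round(0))
for th in(6,10): 
    edge(range(170,222),lambda v:L(v)-6,lambda v:L(v)+6,rb,66,th)
    edge(list(range(182,192))+list(range(208,232)),lambda v:Rr(v)-6,lambda v:Rr(v)+6,rb,66,th)
E
```

```text
beaker 1.2
timer 1.3
[24. 24. 24. 25. 26. 25. 25. 24. 22. 14.  3. -3. -5. -5. -5. -5. -5. -5.
 -5. -5.]
52 yaw -10.18
34 yaw -10.32
52 yaw -10.15
34 yaw -10.3
```

```bash
for i in 1 2 3; do python3 steer.py '0 0 .3 0 0 0 40;0 0 .3 0 0 0 40;0 0 .3 0 0 0 40' >/dev/null; python3 st.py; done
```

```text
[31.47 10.88 93.93] [-24.7 -20.7  15.9] [-3.38  4.33  0.25] [1.7999e+02 7.0000e-02 8.0950e+01]
[31.41 10.97 93.86] [-23.7 -20.5  16.4] [-3.25  4.31  0.33] [1.800e+02 6.000e-02 8.065e+01]
[31.42 11.05 93.88] [-24.4 -19.3  16.3] [-3.2   4.25  0.33] [1.800e+02 5.000e-02 8.035e+01]
```

```bash
python3 steer.py '0 0 -.5 -3 0 -3 40;0 0 -.5 -3 0 -3 40;0 0 -.5 -3 0 -3 40' >/dev/null; python3 st.py; for i in 1 2; do python3 steer.py '0 0 0 0 1 -1 40;0 0 0 0 1 -1 40;0 0 0 0 1 -1 40' >/dev/null; python3 st.py; done
```

```text
[31.59 10.86 94.12] [-11.4 -11.1  -1.3] [-1.89  2.2  -0.36] [180.    -0.19  80.87]
[31.66 10.88 94.19] [-13.6 -10.7  -3.7] [-2.01  2.6  -0.33] [-179.88   -0.19   80.87]
[31.74 10.9  94.3 ] [-16.  -11.7  -5.7] [-2.11  2.88 -0.34] [-179.75   -0.2    80.86]
```

```bash
for k in 1 2; do python3 steer.py '0 0 .3 0 0 0 40;0 0 .3 0 0 0 40;0 0 .3 0 0 0 40' >/dev/null; python3 st.py; done; for k in 1 2 3; do python3 steer.py '0 0 -.3 0 0 0 40;0 0 -.3 0 0 0 40;0 0 -.3 0 0 0 40' >/dev/null; python3 st.py; done
```

```text
[31.86 11.01 94.27] [-14.4 -10.7  -5. ] [-2.07  2.66 -0.2 ] [-179.77   -0.21   80.58]
[32.   11.09 94.25] [-13.8 -11.   -7.1] [-2.03  2.53 -0.04] [-179.78   -0.21   80.29]
[31.99 11.07 94.23] [-13.4 -10.2  -6. ] [-1.92  2.51 -0.87] [-179.79   -0.23   80.52]
[31.84 11.   94.22] [-13.8 -10.6  -5.1] [-2.02  2.64 -0.99] [-179.77   -0.23   80.82]
[31.68 10.89 94.21] [-15.1 -10.9  -5.4] [-2.08  2.85 -0.93] [-179.75   -0.22   81.11]
```

```bash
python3 steer.py '0 0 .8 0 0 0 40;0 0 .8 0 0 0 40;0 0 .8 0 0 0 40' >/dev/null; python3 st.py; for k in 1 2 3; do python3 steer.py '0 0 .3 0 0 0 40;0 0 .3 0 0 0 40;0 0 .3 0 0 0 40' >/dev/null; python3 st.py; done
```

```text
[31.98 11.09 94.24] [-14.2 -10.1  -6.7] [-1.95  2.55 -0.31] [-179.78   -0.21   80.37]
[32.08 11.14 94.26] [-13.   -9.8  -7.1] [-1.95  2.48 -0.07] [-179.79   -0.21   80.08]
[32.25 11.24 94.29] [-11.5 -10.3  -8. ] [-1.93  2.33  0.06] [-179.81   -0.21   79.81]
[32.19 11.24 94.3 ] [-11.8 -10.6  -7.8] [-2.03  2.37  0.53] [-179.8    -0.2    79.54]
```

```bash
python3 -c "
from h import *
from bench import r
q=r.sense();need(q['tool_pos'],vert(79.75),q)"; python3 steer.py '0 0 -.2 0 0 .6 40;0 0 -.2 0 0 .6 40;0 0 -.2 0 0 .6 40' >/dev/null; python3 st.py
```

```text
t 47.52 row: -0.2 -0.2 -0.2 0.0 0.0 0.0 | ang 0.4 dist 0.0
[32.24 11.17 94.22] [-13.7 -10.3  -4. ] [-1.86  2.77  0.14] [-179.81   -0.2    79.71]
```

```bash
python3 steer.py '-.2 -.2 0 0 0 1 40;-.2 -.2 0 0 0 1 40;-.2 -.2 0 0 0 1 40' >/dev/null; python3 st.py;  python3 steer.py '0 0 0 .8 .8 .6 40;0 0 0 .8 .8 .6 40;0 0 0 .8 .8 .6 40' >/dev/null; python3 st.py; python3 steer.py '0 0 0 .8 .8 .4 40;0 0 0 .8 .8 .4 40;0 0 0 .8 .8 .4 40' >/dev/null; python3 st.py
```

```text
[32.21 11.15 94.11] [-18.1 -10.8   1.2] [-1.64  3.3   0.19] [179.98  -0.    79.71]
[32.29 11.2  94.11] [-25.1 -12.3   8.7] [-2.07  4.41  0.24] [-1.7993e+02  6.0000e-02  7.9700e+01]
[32.34 11.2  94.07] [-31.2 -15.1  12.7] [-2.44  5.36  0.31] [-1.7984e+02  1.1000e-01  7.9680e+01]
```

```bash
python3 steer.py '-.1 0 0 0 -1 -.4 40;-.1 0 0 0 -1 -.4 40;-.1 0 0 0 -1 -.4 40' >/dev/null; python3 st.py; python3 steer.py '0 0 0 0 0 0 40;0 0 0 0 0 0 40;0 0 0 0 0 0 40;0 0 0 0 0 0 40;0 0 0 0 0 0 40'; python3 st.py; python3 -c "
from h import *
coverpx()"
```

```text
[32.25 11.23 94.04] [-23.  -15.4   7. ] [-2.52  4.27  0.31] [1.7995e+02 1.1000e-01 7.9680e+01]
time: 50.02
tool_pos: [617.4, -187.7, 94.0]
tcp_rot: [179.9, 0.1, 79.7]
ft_force: [-25.4, -11.5, 8.4]
finger_gap: 48.5
grip_force: 87.6
[32.25 11.22 94.02] [-23.  -15.8   8.4] [-2.48  4.24  0.29] [1.7995e+02 1.2000e-01 7.9680e+01]
cover px [ 445  194   47   57 2004] [468.4 223.5]
```

The block is seated square and the push is steady, at about 23 N to the rear and 16 N to the left. The cover has not moved, so I'm handing in.

```bash
python3 -c "
from bench import r
print(r.hand_in())"
```

```text
the job is handed in; nothing more can be done
None
```

The job is handed in at about 50 s: the cover leans by itself against the slide boxes, grip side outwards, and I'm holding the tube block in the corner at about 23 N against the rear stop and 16 N against the left; that it is square and the probe flush I judged from force and position readings, not by eye.

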